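# Balance the centrifuge rotor

## Task

The six tubes in the centrifuge are three matched pairs (two alike of each kind), but the rotor has been loaded out of balance. Rearrange the tubes so that each one stands right down in a bucket directly opposite its twin; the empty rack beside the machine is free for parking a tube while you swap. Keep the tubes upright, lower them in rather than dropping them, and do not disturb the small vial on the bench.

Things in the scene. Friction and masses are not known exactly. Their poses are not given: they have to be found in the camera images.
- bung_tube_1: One of two identical glass tubes with a small dark rubber stopper (from above a dark disc of 19 mm in a glass rim of 26 mm). Glass diameter 26 mm up to 100 mm above the base, stopper on to 114 mm; 70 g. Origin: centre of its underside, z up its axis. Rigid, sealed, stands by itself.
- bung_tube_2: One of two identical glass tubes with a small dark rubber stopper (from above a dark disc of 19 mm in a glass rim of 26 mm). Glass diameter 26 mm up to 100 mm above the base, stopper on to 114 mm; 70 g. Origin: centre of its underside, z up its axis. Rigid, sealed, stands by itself.
- screw_tube_1: One of two identical 50 ml plastic tubes with a wide ribbed white screw cap (from above the widest cap: a white disc of 36 mm). 115 mm tall over all, body diameter 29 mm, cap from 100 to 115 mm above the base; 65 g. Origin: centre of its underside, z up its axis. Rigid, sealed, stands by itself.
- screw_tube_2: One of two identical 50 ml plastic tubes with a wide ribbed white screw cap (from above the widest cap: a white disc of 36 mm). 115 mm tall over all, body diameter 29 mm, cap from 100 to 115 mm above the base; 65 g. Origin: centre of its underside, z up its axis. Rigid, sealed, stands by itself.
- universal_1: One of two identical 30 ml glass bottles with a plain aluminium cap (from above a bare metal disc of 28 mm), the shortest kind. 90 mm tall over all, body diameter 25 mm, cap from 72 to 90 mm above the base; 60 g. Origin: centre of its underside, z up its axis. Rigid, sealed, stands by itself.
- universal_2: One of two identical 30 ml glass bottles with a plain aluminium cap (from above a bare metal disc of 28 mm), the shortest kind. 90 mm tall over all, body diameter 25 mm, cap from 72 to 90 mm above the base; 60 g. Origin: centre of its underside, z up its axis. Rigid, sealed, stands by itself.
- rotor: Locked rotor with six upright steel buckets, a tube in each at the start. Origin: on its axis, level with the buckets' inner floors (80 mm over the bench), z up. Buckets: 85 mm from the axis, at 0, 60, .. 300 degrees from the rotor's x; any tube fits any bucket. Bore 34 mm, rim 55 mm above the floor, flared to a 45 mm mouth (53 mm outside). Hub and arms stay below 60 mm above the floors.
- centrifuge: Open white bench centrifuge, fixed. Origin: on the rotor's axis, at bench height, z up. Its deck, 165 mm above the bench, has a round opening of 318 mm about the axis; the body reaches 190 mm to either side in x, 200 mm to -y, 225 mm to +y. The lid stands open along the -y edge, 200 mm from the axis, leaning away, up to about 540 mm above the bench.
- rack: Empty low steel tube rack, fixed, 210 x 70 mm, 58 mm high: a top plate with three 36 mm holes in a row along its own x, at -62, 0 and +62 mm, over a base plate whose upper face is 8 mm above the bench, on which a tube in a hole stands. Origin: centre of its underside, z up.
- vial: Small amber glass vial, diameter 22 mm, 47 mm tall, standing on the bench; not part of the work. Origin: centre of its underside.
Things that resemble listed ones, but are neither listed nor needed, are in the scene too. What is shaped like the universal_2 but blue or turquoise is not meant.

How it is judged:
By the outcome, as a careful person would: the job done as asked, in the order asked, and still so for the second after the job is handed in, with the robot touching nothing.
It also fails if it takes over 120 s, if anything falls off the work surface, if the arm or the gripper's body presses on something with over 40 N, if the wrist force passes 120 N, or if a joint passes its speed limit or range.

## Robot

A 6-joint arm with a two-finger parallel gripper is mounted at the origin on the work surface. World frame = base frame: x ahead of the robot, y to its left, z up, the work surface at z = 0. Lengths are in m, angles in rad, forces in N, time in s.
With the tool pointing down it reaches from about 0.25 to 0.725 m from the base axis. Payload 4 kg.
Tool frame: the origin (TCP) lies midway between the tips of the shut fingers; the grasp point (between the pads) lies 19 mm behind it; z points along the fingers, y is the line along which they close (so a half turn about z gives the same grasp; the last joint's range is limited). The gripper opens to 85 mm and grips with 20 to 120 N. Pads are 22 mm wide; open, the fingers measure 114 mm over their backs; the gripper's body (76 mm by 85 mm) begins 54 mm behind the grasp point. The pads swing forward as they close: fully open they stand 13 mm farther back than shut.
Start: joints at [-1.191, 0.241, 0.005, 1.335, 0, 1.571], TCP at [0.185, -0.464, 0.231] pointing down, gripper open.
Joint ranges: [-2.72, 2.72], [-1.05, 1.87], [-1.09, 1.28], [-1.99, 2.15], [-1.42, 1.44], [-3.14, 3.14]. Speed limits (rad/s): [2.79, 2.79, 3.14, 3.14, 3.14, 3.14].

## Interface

Orientations are given as a unit quaternion [x, y, z, w].
In Python, from workcell import get_obs, imaging, workorder gives the robot as it stands.
- The arm moves only by the tool run_rows, called after "Request:" as name([rows], argument=value, ...), one row to a line, values as JSON. Schema: {"type":"object","properties":{"increments":{"type":"array","items":{"type":"object","properties":{"rotvec":{"type":"array","items":{"type":"number"},"minItems":3,"maxItems":3},"d":{"type":"array","items":{"type":"number"},"minItems":3,"maxItems":3},"aperture":{"type":"number"}},"additionalProperties":false,"required":["aperture"]},"minItems":1,"maxItems":10},"only":{"type":"string"},"quiet":{"type":"boolean"},"lines":{"type":"string"}},"required":["increments"],"additionalProperties":false}. increments is a list of rows, 1 to 10 of them, each an object with the fields rotvec (a list: a rotation vector rx, ry, rz in a scale on which 1.0 is pi rad), d (a list: dx, dy, dz in parts of the range, where 1.0 means 50 cm), aperture (the finger opening in m); a field left out counts as zero (the opening has to be given); each row is the pose to reach, as a shift and turn from the pose commanded when the call began, along the tool's axes at that moment; what a row does not reach only later rows make up. A row lasts 1/8 s, in which the tool goes at most 0.0625 m and 0.188 rad, less where a joint would pass 70% of its speed; a pose out of reach is approached as far as the arm can. The fingers move at their own pace and stop on an object; the grip force is fixed at half the most. Time passes only in rows, so rows that do not move let the fingers close. The tool returns the time, the measured TCP pose, the force, the opening and the grip force at its end. only (a regular expression) keeps the lines of the reply that match it, lines (a string "A,B") keeps lines A to B, and quiet returns only ok. No shift or turn number may pass 1 either way. Input that does not fit is refused with a message, and nothing moves.
- get_obs(): the state, without advancing time (a new reading comes with each control period).
- imaging.camera(name): name is "scene" or "top" or "wrist"; returns (picture, depth): 420x560x3 uint8, red, green, blue; 420x560 float32, m along the optical axis (not along the pixel's ray), 0 where there is no reading.
- imaging.calibration(name): a dict with "mtx" (3x3 intrinsics, pixels), "k1" (the pictures are not rectified: a ray, as slopes to the right and down, at radius r is drawn at 1 + k1 r^2 times it, then the intrinsics apply), "R" (3x3) and "t" (3): a world point X has camera coordinates R X + t. Camera axes: x right, y down, z forward; pixel columns grow to the right and rows downward; lengths in m; the calibration is good to about 2 mm. A picture is of the moment at which its call begins: read the wrist's pose just before it. calibration takes no time and is no camera call; for the wrist camera it gives the pose at the moment of the call.
- workorder.job_done(): hands the job in; it is judged then, once.
The state is a dict: "clock": time; "joint_pos": joint angles; "joint_vel": joint speeds; "tau": joint torques, N m; "eef_pos": TCP position; "tool_rot": TCP orientation; "ft_force": force on the tool from outside, world axes, zero at the start; "ft_torque": the same for the moment, N m; "grip_width": finger opening in m; "grasp_force": force on a finger pad.
Only numpy, scipy, OpenCV 4.12 (cv2) and the standard library are available. Lean on these libraries where they do the work, as an engineer would, in place of code of your own. Each camera call takes 0.05 s, during which the arm holds its last target. There are 200 camera calls.

## Working session

There is one attempt and no reset: what is moved stays moved. The work goes in short steps, Python scripts to look and compute and a tool call to move; the robot and the scene stay as the last step left them, time stands still between calls to the robot, and variables do not carry over. Pictures are saved under pics/ and viewed, at most 14 in all, crops included, and the job is handed in when it is done.

```bash
mkdir -p pics; ls; python3 - <<'E'
from workcell import get_obs, imaging
import cv2,numpy as np
o=get_obs();print(o['clock'],o['eef_pos'],o['tool_rot'],o['grip_width'])
for n in('top','scene'):
    c=imaging.calibration(n);print(n,c)
    p,d=imaging.camera(n);cv2.imwrite(f'pics/{n}0.png',p[:,:,::-1]);np.save(f'{n}0.npy',d)
E
```

```text
pics
0.0 [ 0.18515826 -0.4637635   0.23040985] [ 9.82017279e-01  1.88788171e-01 -1.73687041e-04 -1.02935345e-03] 0.08510435777025206
top {'mtx': array([[454.87565663,   0.        , 280.47195404],
       [  0.        , 454.87565663, 202.27616156],
       [  0.        ,   0.        ,   1.        ]]), 'k1': 0.0278762604775593, 'R': array([[-0.02058945, -0.9988181 , -0.04402825],
       [-0.98508835,  0.02779083, -0.16978992],
       [ 0.17081283,  0.03987583, -0.98449627]]), 't': array([0.12269687, 0.6274773 , 0.81061457])}
scene {'mtx': array([[382.29929609,   0.        , 275.23629768],
       [  0.        , 382.29929609, 206.3442837 ],
       [  0.        ,   0.        ,   1.        ]]), 'k1': 0.023841090625418736, 'R': array([[-0.84872782,  0.52852131, -0.01806387],
       [ 0.39408458,  0.60932569, -0.6880549 ],
       [-0.3526449 , -0.59109003, -0.72543377]]), 't': array([ 0.50719849, -0.25170472,  1.05622587])}
```

View pics/top0.png

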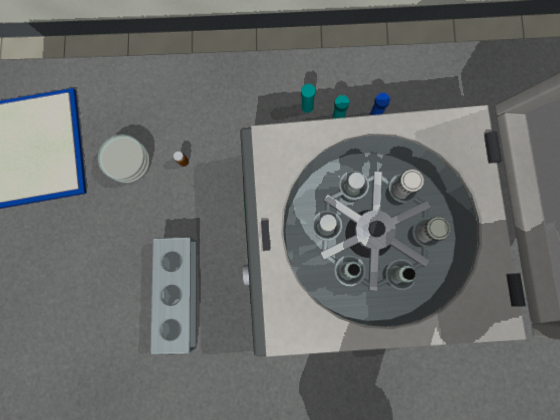

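View pics/scene0.png

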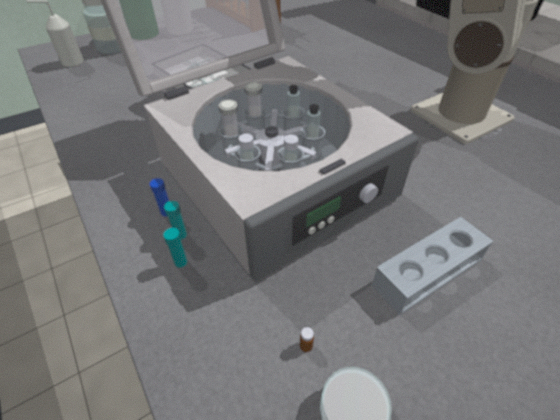

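The top view shows the rotor hub at about (377,230). Going round from the left there are universals at (328,225) and (356,184), screw caps at (408,182) and (434,230), and bungs at (403,273) and (351,270). The rack is at (171,295) and the vial at (181,158). The scene view shows the same arrangement. Next I measure with the depth image and the height planes.

```bash
cat > h.py <<'E'
from workcell import get_obs, imaging
import cv2,numpy as np
def rays(c,uv):
    uv=np.asarray(uv,float).reshape(-1,1,2)
    # undistort: forward model x_d = x(1+k1 r^2) == OpenCV k1
    n=cv2.undistortPoints(uv,c['mtx'],np.array([c['k1'],0,0,0])).reshape(-1,2)
    return np.c_[n,np.ones(len(n))]
def cast(c,uv,z):
    r=rays(c,uv)@c['R']; o=-c['R'].T@c['t']
    return o+r*((z-o[2])/r[:,2])[:,None]
def world(c,d):
    v,u=np.mgrid[:420,:560]; r=rays(c,np.c_[u.ravel(),v.ravel()])
    return ((r*d.ravel()[:,None]-c['t'])@c['R']).reshape(420,560,3)
E
python3 - <<'E'
from h import *
np.set_printoptions(precision=4,suppress=True)
c=imaging.calibration('top');d=np.load('top0.npy');W=world(c,d);p=cv2.imread('pics/top0.png')
v,u=np.mgrid[:420,:560]
m=((d>0)&(W[...,2]>.155)&(W[...,2]<.215)&(np.hypot(u-380,v-230)<82)).astype(np.uint8)
n,l,s,ce=cv2.connectedComponentsWithStats(m)
for i in range(1,n):
    if s[i,4]<15: continue
    P=W[l==i]; zt=np.percentile(P[:,2],90); q=(l==i)&(W[...,2]>zt-.006)
    hsv=cv2.cvtColor(p,cv2.COLOR_BGR2HSV)[q].mean(0)
    uv=np.array([u[q].mean(),v[q].mean()])
    r=cv2.minEnclosingCircle(np.c_[u[q],v[q]].astype(np.float32))
    print(uv,'area',q.sum(),'ztop',zt,'xy',np.median(P[P[:,2]>zt-.006],0),'cast',cast(c,uv,zt)[0],'hsv',hsv,'r',r)
# deck opening
m=((d>0)&(W[...,2]<.150)&(W[...,0]>0)&(np.hypot(u-380,v-230)<115)).astype(np.uint8)
dk=((W[...,2]>.155)&(W[...,2]<.175)&(np.hypot(u-380,v-230)>85)&(np.hypot(u-380,v-230)<112))
P=W[dk]; print('deck z',np.median(P[:,2]))
# inner edge of deck by angle
E=[]
for a in np.deg2rad(np.arange(0,360,5)):
    for r in np.arange(80,120,.5):
        uu,vv=int(round(380+r*np.cos(a))),int(round(230+r*np.sin(a)))
        if abs(W[vv,uu,2]-.165)<.008: E.append([380+r*np.cos(a),230+r*np.sin(a)]);break
X=cast(c,E,.165)[:,:2]
A=np.c_[2*X,np.ones(len(X))]
for _ in range(4):
    sol=np.linalg.lstsq(A,(X**2).sum(1),rcond=None)[0];R=np.sqrt(sol[2]+sol[:2]@sol[:2])
    e=np.hypot(*(X-sol[:2]).T)-R;k=abs(e)<.005;X,A=X[k],A[k]
print('opening',sol[:2],R,len(X))
# rack holes: dark circles in plate
for h in([171,261],[171,295],[170,329]): print(cast(c,h,.058)[0],W[h[1],h[0]])
m=((abs(W[...,2]-.058)<.008)&(u>140)&(u<205)&(v>225)&(v<365)).astype(np.uint8)
r=cv2.minAreaRect(cv2.findContours(m,0,1)[0][0] if 0 else max(cv2.findContours(m,0,1)[0],key=cv2.contourArea))
print('rack',r,cast(c,cv2.boxPoints(r),.058))
print('vial',cast(c,[181,158],.03))
x=cv2.resize(p[140:320,280:480],None,fx=3,fy=3,interpolation=2);cv2.imwrite('pics/crop.png',x)
E
```

```text
[411.278  180.5512] area 410 ztop 0.19642022586603264 xy [ 0.6354 -0.1067  0.1947] cast [ 0.635  -0.1061  0.1964] hsv [ 27.6976   9.6683 169.839 ] r ((411.13836669921875, 180.8364715576172), 11.891196250915527)
[355.9087 180.4384] area 219 ztop 0.17119379300821352 xy [ 0.6438 -0.0228  0.1695] cast [ 0.6434 -0.0226  0.1712] hsv [ 83.137    6.3927 179.032 ] r ((356.0, 180.5), 8.381627082824707)
[327.7352 222.5297] area 219 ztop 0.17101379460453353 xy [0.5745 0.0262 0.1693] cast [0.5747 0.0264 0.171 ] hsv [ 71.9772   6.8995 181.7991] r ((327.7069091796875, 222.58621215820312), 8.44353199005127)
[438.0066 228.1369] area 453 ztop 0.19621645052274794 xy [ 0.5587 -0.142   0.1947] cast [ 0.5585 -0.1417  0.1962] hsv [ 43.8146  15.5938 117.6777] r ((437.8345947265625, 228.4699249267578), 12.6506929397583)
[353.3684 269.3947] area 114 ztop 0.1945217625973626 xy [ 0.4984 -0.0087  0.1936] cast [ 0.4979 -0.0088  0.1945] hsv [56.6491 22.1667 35.5702] r ((353.31817626953125, 269.31817626953125), 5.956214427947998)
[408.5678 273.4322] area 118 ztop 0.19436319203521046 xy [ 0.4907 -0.0925  0.1933] cast [ 0.4901 -0.0924  0.1944] hsv [69.6864 34.4661 23.6186] r ((408.5, 273.5), 6.041623115539551)
deck z 0.16427044094865398
opening [ 0.5665 -0.057 ] 0.15714670118369617 72
[0.524  0.3152 0.058 ] [0.5265 0.3301 0.0056]
[0.4615 0.3138 0.058 ] [0.4602 0.3285 0.0061]
[0.4007 0.3142 0.058 ] [0.3958 0.3289 0.0061]
rack ((170.5, 296.0), (116.0, 39.0), 90.0) [[0.5682 0.3544 0.058 ]
 [0.5663 0.2799 0.058 ]
 [0.3565 0.2766 0.058 ]
 [0.3577 0.3478 0.058 ]]
vial [[0.7311 0.3072 0.03  ]]
```

View pics/crop.png

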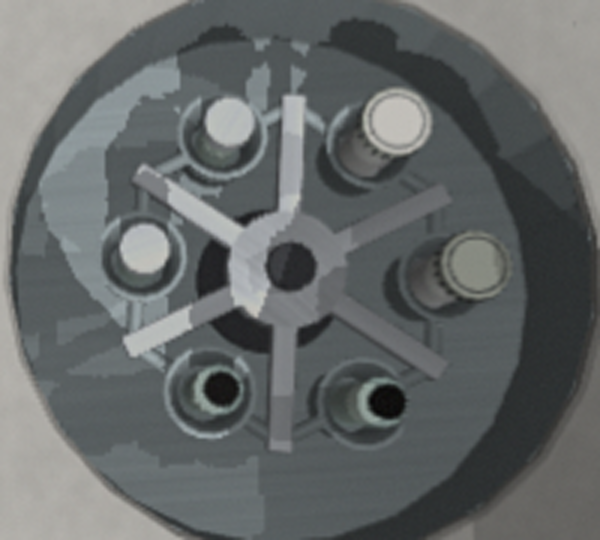

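The crop confirms the loading, and the positions are consistent: radius 84–85 mm, rotor phase about 24.7°, and top heights as given.

Plan:
1. Park universal P0 in the rack.
2. Move screw P2→P0.
3. Move bung P4→P2.
4. Move the parked universal into P4.

First I go round the lid and yaw the tool to +90°, so that tool x = world y, tool y = world x and tool z = down.

The rows are not in the units I measure in: shifts go in shares of 50 cm and turns go in shares of pi rad. I convert before sending: -0.32 m / 0.5 = -0.64, -0.17 m / 0.5 = -0.34, -1.19 rad / 3.1416 = -0.3788.

Request:
run_rows([
  {"rotvec": [0, 0, -0.0573], "d": [0.074, -0.092, -0.1], "aperture": 0.06},
  {"rotvec": [0, 0, -0.1146], "d": [0.15, -0.186, -0.2], "aperture": 0.06},
  {"rotvec": [0, 0, -0.1592], "d": [0.22, -0.26, -0.24], "aperture": 0.06},
  {"rotvec": [0, 0, -0.2069], "d": [0.294, -0.34, -0.26], "aperture": 0.06},
  {"rotvec": [0, 0, -0.2546], "d": [0.372, -0.42, -0.26], "aperture": 0.06},
  {"rotvec": [0, 0, -0.3024], "d": [0.46, -0.492, -0.26], "aperture": 0.06},
  {"rotvec": [0, 0, -0.3501], "d": [0.546, -0.566, -0.26], "aperture": 0.06},
  {"rotvec": [0, 0, -0.3788], "d": [0.632, -0.64, -0.26], "aperture": 0.06},
  {"rotvec": [0, 0, -0.3788], "d": [0.632, -0.64, -0.26], "aperture": 0.06},
  {"rotvec": [0, 0, -0.3788], "d": [0.632, -0.64, -0.26], "aperture": 0.06},
])

```text
clock: 1.35
eef_pos: [0.3599, -0.05, 0.361]
tool_rot: [0.707, 0.707, -0.001, -0.0]
ft_force: [-0.7, 0.0, -0.3]
grip_width: 0.0601
grasp_force: 0.0
```

```bash
python3 - <<'E'
from h import *
from scipy.spatial.transform import Rotation as R
o=get_obs();print(o['joint_pos'],R.from_quat(o['tool_rot']).as_matrix().round(3))
E
```

```text
[-1.37546258e-01 -5.33740025e-02  9.44918165e-03  1.63485926e+00
 -4.62920692e-04  1.43349751e+00] [[ 0.     1.    -0.001]
 [ 1.    -0.    -0.   ]
 [-0.    -0.001 -1.   ]]
```

To row units: 0.215 m / 0.5 = 0.43, 0.061 m / 0.5 = 0.122.

Request:
run_rows([
  {"d": [0.038, 0.108, 0.02], "aperture": 0.06},
  {"d": [0.076, 0.216, 0.04], "aperture": 0.06},
  {"d": [0.114, 0.324, 0.06], "aperture": 0.06},
  {"d": [0.152, 0.43, 0.08], "aperture": 0.06},
  {"d": [0.152, 0.43, 0.122], "aperture": 0.06},
  {"d": [0.152, 0.43, 0.122], "aperture": 0.06},
])

```text
clock: 2.1
eef_pos: [0.5744, 0.0233, 0.2974]
tool_rot: [0.709, 0.705, -0.002, -0.002]
ft_force: [-0.3, 0.9, 1.2]
grip_width: 0.0603
grasp_force: 0.0
```

```bash
python3 - <<'E'
from h import *
o=get_obs();c=imaging.calibration('wrist');p,d=imaging.camera('wrist');cv2.imwrite('pics/w1.png',p[:,:,::-1])
np.save('w1.npy',d);print(o['eef_pos'],-c['R'].T@c['t'],c['R'])
for P in ([.5745,.0263,.17],[.6359,-.1061,.195],[.4893,-.0925,.194],[.5665,-.057,.14]):
    q=c['R']@np.array(P)+c['t'];print(P,cv2.projectPoints(np.array([P]),cv2.Rodrigues(c['R'])[0],c['t'],c['mtx'],np.array([c['k1'],0,0,0.]))[0].ravel())
E
```

```text
[0.57437805 0.02334774 0.2974164 ] [0.57549439 0.10194941 0.44102273] [[ 0.99997224 -0.00447148 -0.00596005]
 [-0.00245553 -0.95299125  0.30298788]
 [-0.00703468 -0.30296484 -0.95297577]]
[0.5745, 0.0263, 0.17] [278.4447281  190.90723081]
[0.6359, -0.1061, 0.195] [346.67327491 339.27758068]
[0.4893, -0.0925, 0.194] [184.04828934 325.87607269]
[0.5665, -0.057, 0.14] [270.86988894 262.60020425]
```

View pics/w1.png

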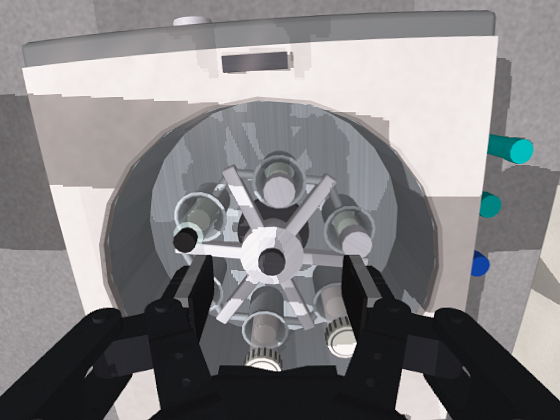

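The universal's cap appears at (279,190) and the projection was (278,191), so the calibrations agree. Now I descend and grasp.

To row units: 0.161 m / 0.5 = 0.322, 0.14 m / 0.5 = 0.28.

Request:
run_rows([
  {"d": [0, 0, 0.1], "aperture": 0.06},
  {"d": [0, 0, 0.2], "aperture": 0.06},
  {"d": [0, 0, 0.28], "aperture": 0.06},
  {"d": [0, 0, 0.322], "aperture": 0.06},
  {"d": [0, 0, 0.322], "aperture": 0.06},
  {"d": [0, 0, 0.322], "aperture": 0.06},
  {"d": [0, 0, 0.322], "aperture": 0.02},
  {"d": [0, 0, 0.322], "aperture": 0.02},
  {"d": [0, 0, 0.322], "aperture": 0.02},
  {"d": [0, 0, 0.322], "aperture": 0.02},
])

```text
clock: 3.4
eef_pos: [0.5761, 0.0258, 0.141]
tool_rot: [0.707, 0.707, 0.001, 0.001]
ft_force: [-2.0, -0.6, 6.0]
grip_width: 0.0262
grasp_force: 58.6
```

To row units: 0.288 m / 0.5 = 0.576, -0.113 m / 0.5 = -0.226.

Request:
run_rows([
  {"d": [0, 0, -0.1], "aperture": 0.02},
  {"d": [0, 0, -0.2], "aperture": 0.02},
  {"d": [0, 0, -0.28], "aperture": 0.02},
  {"d": [0.1, -0.04, -0.28], "aperture": 0.02},
  {"d": [0.2, -0.08, -0.28], "aperture": 0.02},
  {"d": [0.31, -0.12, -0.28], "aperture": 0.02},
  {"d": [0.42, -0.16, -0.28], "aperture": 0.02},
  {"d": [0.52, -0.2, -0.28], "aperture": 0.02},
  {"d": [0.576, -0.226, -0.28], "aperture": 0.02},
  {"d": [0.576, -0.226, -0.28], "aperture": 0.02},
])

```text
clock: 4.65
eef_pos: [0.4613, 0.316, 0.279]
tool_rot: [0.706, 0.708, -0.0, -0.0]
ft_force: [-0.5, -0.6, -1.7]
grip_width: 0.0262
grasp_force: 59.7
```

Request:
run_rows([
  {"d": [0, 0, 0.04], "aperture": 0.02},
  {"d": [0, 0, 0.1], "aperture": 0.02},
  {"d": [0, 0, 0.16], "aperture": 0.02},
  {"d": [0, 0, 0.2], "aperture": 0.02},
  {"d": [0, 0, 0.2], "aperture": 0.02},
  {"d": [0, 0, 0.2], "aperture": 0.02},
])

```text
clock: 5.4
eef_pos: [0.4634, 0.3136, 0.1803]
tool_rot: [0.708, 0.706, 0.001, 0.0]
ft_force: [0.9, -0.4, -0.5]
grip_width: 0.0263
grasp_force: 59.7
```

```bash
python3 - <<'E'
from h import *
p,d=imaging.camera('top');cv2.imwrite('pics/t2.png',cv2.resize(p[180:420,60:380,::-1],None,fx=2,fy=2))
p,d=imaging.camera('wrist');cv2.imwrite('pics/w2.png',p[:,:,::-1])
E
```

```text
(no output)
```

View pics/w2.png

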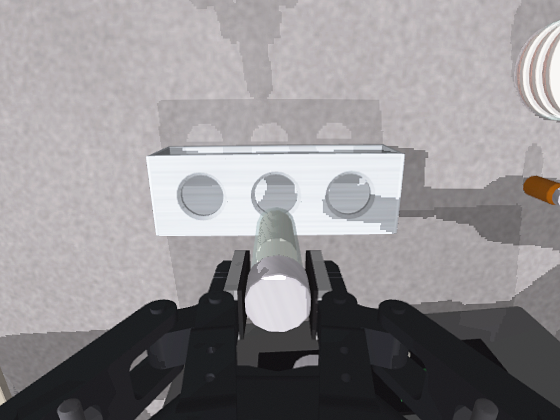

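The tube is held upright with its base over the middle hole, which appears at (275,193). I cast that pixel to check before lowering.

```bash
python3 - <<'E'
from h import *
c=imaging.calibration('wrist');print(cast(c,[[275,193],[201,195],[348,193]],.058),get_obs()['eef_pos'])
E
```

```text
[[0.46183417 0.31674099 0.058     ]
 [0.40002932 0.31515807 0.058     ]
 [0.52271026 0.31664881 0.058     ]] [0.46351169 0.31406267 0.18072495]
```

To row units: 0.11 m / 0.5 = 0.22, 0.107 m / 0.5 = 0.214.

Request:
run_rows([
  {"d": [0.004, -0.002, 0.06], "aperture": 0.02},
  {"d": [0.004, -0.002, 0.12], "aperture": 0.02},
  {"d": [0.004, -0.002, 0.17], "aperture": 0.02},
  {"d": [0.004, -0.002, 0.2], "aperture": 0.02},
  {"d": [0.004, -0.002, 0.214], "aperture": 0.02},
  {"d": [0.004, -0.002, 0.22], "aperture": 0.02},
  {"d": [0.004, -0.002, 0.22], "aperture": 0.02},
  {"d": [0.004, -0.002, 0.22], "aperture": 0.02},
])

```text
clock: 6.5
eef_pos: [0.4621, 0.3162, 0.0701]
tool_rot: [0.707, 0.707, 0.001, 0.0]
ft_force: [-0.1, 1.1, -1.4]
grip_width: 0.0264
grasp_force: 59.7
```

To row units: 0.002 m / 0.5 = 0.004, 0.001 m / 0.5 = 0.002.

Request:
run_rows([
  {"d": [0, 0, 0.002], "aperture": 0.02},
  {"d": [0, 0, 0.004], "aperture": 0.02},
  {"d": [0, 0, 0.004], "aperture": 0.02},
])

```text
clock: 6.88
eef_pos: [0.4622, 0.3165, 0.0689]
tool_rot: [0.707, 0.707, 0.001, 0.0]
ft_force: [-0.8, 0.1, 6.7]
grip_width: 0.0264
grasp_force: 60.5
```

Request:
run_rows([
  {"aperture": 0.06},
  {"aperture": 0.06},
  {"aperture": 0.06},
  {"d": [0, 0, -0.1], "aperture": 0.06},
  {"d": [0, 0, -0.2], "aperture": 0.06},
  {"d": [0, 0, -0.32], "aperture": 0.06},
  {"d": [0, 0, -0.44], "aperture": 0.06},
  {"d": [0, 0, -0.46], "aperture": 0.06},
])

```text
clock: 7.88
eef_pos: [0.4633, 0.317, 0.3026]
tool_rot: [0.707, 0.707, 0.005, 0.001]
ft_force: [0.0, 1.0, 0.9]
grip_width: 0.06
grasp_force: 0.0
```

To row units: -0.422 m / 0.5 = -0.844, 0.173 m / 0.5 = 0.346.

Request:
run_rows([
  {"d": [-0.106, 0.044, 0], "aperture": 0.06},
  {"d": [-0.212, 0.086, 0], "aperture": 0.06},
  {"d": [-0.318, 0.13, 0], "aperture": 0.06},
  {"d": [-0.422, 0.172, 0], "aperture": 0.06},
  {"d": [-0.528, 0.216, 0], "aperture": 0.06},
  {"d": [-0.634, 0.26, 0], "aperture": 0.06},
  {"d": [-0.74, 0.302, 0], "aperture": 0.06},
  {"d": [-0.844, 0.346, 0], "aperture": 0.06},
  {"d": [-0.844, 0.346, 0], "aperture": 0.06},
  {"d": [-0.844, 0.346, 0], "aperture": 0.06},
])

```text
clock: 9.12
eef_pos: [0.6337, -0.1063, 0.2957]
tool_rot: [0.708, 0.706, -0.001, -0.001]
ft_force: [-0.2, 0.4, 0.2]
grip_width: 0.06
grasp_force: 0.0
```

```bash
python3 - <<'E'
from h import *
p,d=imaging.camera('wrist');cv2.imwrite('pics/w3.png',p[:,:,::-1])
c=imaging.calibration('wrist')
for P in ([.6359,-.1061,.195],[.5743,.0276,.135]):
    print(P,cv2.projectPoints(np.array([P]),cv2.Rodrigues(c['R'])[0],c['t'],c['mtx'],np.array([c['k1'],0,0,0.]))[0].ravel())
E
```

```text
[0.6359, -0.1061, 0.195] [280.46767586 204.50255786]
[0.5743, 0.0276, 0.135] [207.18956716  31.58899621]
```

View pics/w3.png

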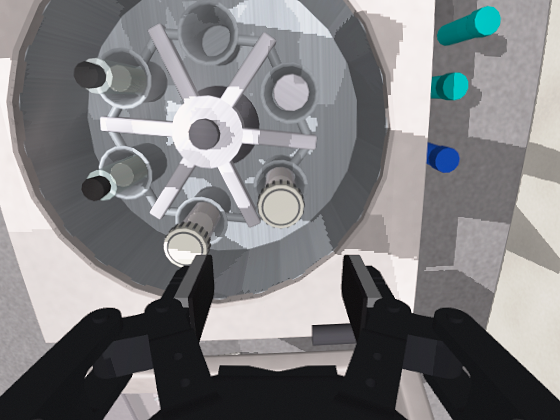

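The cap is at (281,206) as predicted, and the empty bucket P0 at (209,31) also matches. I descend and grip the screw cap.

To row units: 0.131 m / 0.5 = 0.262, 0.1 m / 0.5 = 0.2.

Request:
run_rows([
  {"d": [0, 0.002, 0.1], "aperture": 0.06},
  {"d": [0, 0.002, 0.2], "aperture": 0.06},
  {"d": [0, 0.002, 0.262], "aperture": 0.06},
  {"d": [0, 0.002, 0.262], "aperture": 0.06},
  {"d": [0, 0.002, 0.262], "aperture": 0.06},
  {"d": [0, 0.002, 0.262], "aperture": 0.03},
  {"d": [0, 0.002, 0.262], "aperture": 0.03},
  {"d": [0, 0.002, 0.262], "aperture": 0.03},
  {"d": [0, 0.002, 0.262], "aperture": 0.03},
])

```text
clock: 10.3
eef_pos: [0.6366, -0.1066, 0.169]
tool_rot: [0.707, 0.707, 0.001, 0.002]
ft_force: [-0.0, 1.1, 6.0]
grip_width: 0.0337
grasp_force: 59.4
```

To row units: -0.14 m / 0.5 = -0.28, 0.134 m / 0.5 = 0.268.

Request:
run_rows([
  {"d": [0, 0, -0.1], "aperture": 0.03},
  {"d": [0, 0, -0.2], "aperture": 0.03},
  {"d": [0, 0, -0.28], "aperture": 0.03},
  {"d": [0.09, -0.04, -0.28], "aperture": 0.03},
  {"d": [0.18, -0.08, -0.28], "aperture": 0.03},
  {"d": [0.268, -0.124, -0.28], "aperture": 0.03},
  {"d": [0.268, -0.124, -0.24], "aperture": 0.03},
  {"d": [0.268, -0.124, -0.16], "aperture": 0.03},
  {"d": [0.268, -0.124, -0.14], "aperture": 0.03},
  {"d": [0.268, -0.124, -0.14], "aperture": 0.03},
])

```text
clock: 11.55
eef_pos: [0.5731, 0.0276, 0.2362]
tool_rot: [0.708, 0.707, -0.0, -0.0]
ft_force: [0.2, 0.6, -1.4]
grip_width: 0.0338
grasp_force: 61.5
```

```bash
python3 - <<'E'
from h import *
p,d=imaging.camera('wrist');cv2.imwrite('pics/w4.png',p[:,:,::-1])
E
```

```text
(no output)
```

View pics/w4.png

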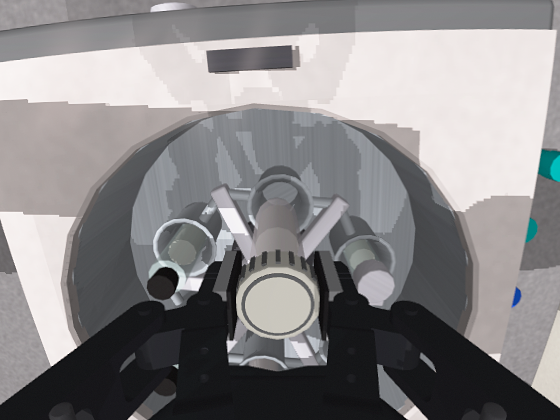

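The tube is straight and lined up over bucket P0 at (279,195), and the neighbours are clear. I lower it.

To row units: 0.067 m / 0.5 = 0.134, 0.063 m / 0.5 = 0.126.

Request:
run_rows([
  {"d": [0, 0, 0.04], "aperture": 0.03},
  {"d": [0, 0, 0.08], "aperture": 0.03},
  {"d": [0, 0, 0.11], "aperture": 0.03},
  {"d": [0, 0, 0.126], "aperture": 0.03},
  {"d": [0, 0, 0.134], "aperture": 0.03},
  {"d": [0, 0, 0.134], "aperture": 0.03},
  {"d": [0, 0, 0.134], "aperture": 0.03},
])

```text
clock: 12.48
eef_pos: [0.5737, 0.0278, 0.1699]
tool_rot: [0.707, 0.707, 0.0, 0.0]
ft_force: [0.7, 0.2, 0.1]
grip_width: 0.0345
grasp_force: 61.5
```

To row units: 0.002 m / 0.5 = 0.004, 0.001 m / 0.5 = 0.002.

Request:
run_rows([
  {"d": [0, 0, 0.002], "aperture": 0.03},
  {"d": [0, 0, 0.004], "aperture": 0.03},
  {"d": [0, 0, 0.004], "aperture": 0.03},
])

```text
clock: 12.85
eef_pos: [0.5738, 0.0278, 0.169]
tool_rot: [0.707, 0.707, 0.001, 0.001]
ft_force: [-0.3, 0.0, 5.5]
grip_width: 0.0344
grasp_force: 62.2
```

Request:
run_rows([
  {"aperture": 0.06},
  {"aperture": 0.06},
  {"aperture": 0.06},
  {"d": [0, 0, -0.08], "aperture": 0.06},
  {"d": [0, 0, -0.18], "aperture": 0.06},
  {"d": [0, 0, -0.26], "aperture": 0.06},
  {"d": [-0.08, -0.056, -0.26], "aperture": 0.06},
  {"d": [-0.16, -0.112, -0.26], "aperture": 0.06},
  {"d": [-0.24, -0.168, -0.26], "aperture": 0.06},
  {"d": [-0.24, -0.168, -0.26], "aperture": 0.06},
])

```text
clock: 14.1
eef_pos: [0.4876, -0.0943, 0.2978]
tool_rot: [0.709, 0.705, -0.0, 0.0]
ft_force: [0.4, 1.0, 0.1]
grip_width: 0.0598
grasp_force: 0.0
```

```bash
python3 - <<'E'
from h import *
p,d=imaging.camera('wrist');cv2.imwrite('pics/w5.png',p[:,:,::-1])
c=imaging.calibration('wrist')
for P in ([.4901,-.0924,.194],[.5743,.0276,.195],[.6359,-.1061,.135]):
    print(P,cv2.projectPoints(np.array([P]),cv2.Rodrigues(c['R'])[0],c['t'],c['mtx'],np.array([c['k1'],0,0,0.]))[0].ravel())
E
```

```text
[0.4901, -0.0924, 0.194] [279.1454025  202.00352417]
[0.5743, 0.0276, 0.195] [401.46889667  35.20276925]
[0.6359, -0.1061, 0.135] [428.51408594 196.70852479]
```

View pics/w5.png

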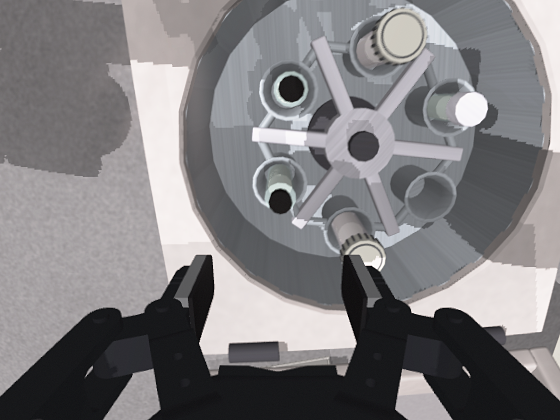

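The seated screw cap is at (403,36) and the bung at (280,201), both as predicted. I descend onto the bung tube's glass.

To row units: 0.153 m / 0.5 = 0.306, 0.14 m / 0.5 = 0.28.

Request:
run_rows([
  {"d": [0, 0, 0.1], "aperture": 0.055},
  {"d": [0, 0, 0.2], "aperture": 0.055},
  {"d": [0, 0, 0.28], "aperture": 0.055},
  {"d": [0, 0, 0.306], "aperture": 0.055},
  {"d": [0, 0, 0.306], "aperture": 0.055},
  {"d": [0, 0, 0.306], "aperture": 0.055},
  {"d": [0, 0, 0.306], "aperture": 0.02},
  {"d": [0, 0, 0.306], "aperture": 0.02},
  {"d": [0, 0, 0.306], "aperture": 0.02},
  {"d": [0, 0, 0.306], "aperture": 0.02},
])

```text
clock: 15.4
eef_pos: [0.4899, -0.0924, 0.1457]
tool_rot: [0.708, 0.707, 0.001, 0.001]
ft_force: [-1.0, 0.6, 6.5]
grip_width: 0.0244
grasp_force: 58.7
```

To row units: 0.146 m / 0.5 = 0.292, -0.145 m / 0.5 = -0.29.

Request:
run_rows([
  {"d": [0, 0, -0.1], "aperture": 0.02},
  {"d": [0, 0, -0.2], "aperture": 0.02},
  {"d": [0, 0, -0.29], "aperture": 0.02},
  {"d": [-0.01, 0.1, -0.29], "aperture": 0.02},
  {"d": [-0.02, 0.2, -0.29], "aperture": 0.02},
  {"d": [-0.028, 0.292, -0.29], "aperture": 0.02},
  {"d": [-0.028, 0.292, -0.29], "aperture": 0.02},
  {"d": [-0.028, 0.292, -0.22], "aperture": 0.02},
  {"d": [-0.028, 0.292, -0.14], "aperture": 0.02},
  {"d": [-0.028, 0.292, -0.14], "aperture": 0.02},
])

```text
clock: 16.65
eef_pos: [0.6315, -0.1059, 0.2109]
tool_rot: [0.708, 0.707, -0.003, -0.004]
ft_force: [0.2, -0.1, -1.2]
grip_width: 0.0245
grasp_force: 60.2
```

```bash
python3 - <<'E'
from h import *
p,d=imaging.camera('wrist');cv2.imwrite('pics/w6.png',p[:,:,::-1])
E
```

```text
(no output)
```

View pics/w6.png

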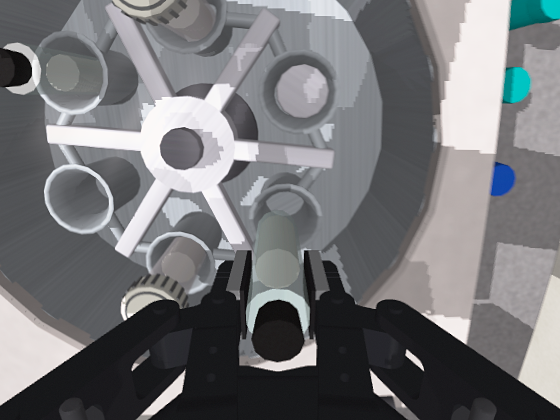

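The tube base is over the mouth of P2 at (285,212). The x position lags 4 mm and is still settling, so I let it settle and then lower.

To row units: 0.069 m / 0.5 = 0.138, 0.064 m / 0.5 = 0.128.

Request:
run_rows([
  {"aperture": 0.02},
  {"aperture": 0.02},
  {"d": [0, 0, 0.04], "aperture": 0.02},
  {"d": [0, 0, 0.08], "aperture": 0.02},
  {"d": [0, 0, 0.11], "aperture": 0.02},
  {"d": [0, 0, 0.128], "aperture": 0.02},
  {"d": [0, 0, 0.138], "aperture": 0.02},
  {"d": [0, 0, 0.138], "aperture": 0.02},
  {"d": [0, 0, 0.138], "aperture": 0.02},
])

```text
clock: 17.82
eef_pos: [0.6356, -0.1064, 0.1459]
tool_rot: [0.707, 0.707, 0.0, 0.0]
ft_force: [0.1, -0.1, 0.6]
grip_width: 0.0246
grasp_force: 60.4
```

To row units: 0.0015 m / 0.5 = 0.003, 0.0008 m / 0.5 = 0.0016.

Request:
run_rows([
  {"d": [0, 0, 0.0016], "aperture": 0.02},
  {"d": [0, 0, 0.003], "aperture": 0.02},
  {"d": [0, 0, 0.003], "aperture": 0.02},
])

```text
clock: 18.2
eef_pos: [0.6356, -0.1064, 0.1458]
tool_rot: [0.707, 0.707, 0.001, 0.001]
ft_force: [-2.4, 0.2, 6.9]
grip_width: 0.0243
grasp_force: 61.2
```

Request:
run_rows([
  {"aperture": 0.06},
  {"aperture": 0.06},
  {"aperture": 0.06},
  {"d": [0, 0, -0.08], "aperture": 0.06},
  {"d": [0, 0, -0.18], "aperture": 0.06},
  {"d": [0, 0, -0.28], "aperture": 0.06},
  {"d": [0, 0, -0.31], "aperture": 0.06},
])

```text
clock: 19.08
eef_pos: [0.6365, -0.1065, 0.3032]
tool_rot: [0.707, 0.707, 0.002, 0.003]
ft_force: [1.0, -0.5, -0.7]
grip_width: 0.0598
grasp_force: 0.0
```

Request:
run_rows([
  {"d": [0.106, -0.044, 0], "aperture": 0.06},
  {"d": [0.212, -0.086, 0], "aperture": 0.06},
  {"d": [0.318, -0.13, 0], "aperture": 0.06},
  {"d": [0.422, -0.172, 0], "aperture": 0.06},
  {"d": [0.528, -0.216, 0], "aperture": 0.06},
  {"d": [0.634, -0.26, 0], "aperture": 0.06},
  {"d": [0.74, -0.304, 0], "aperture": 0.06},
  {"d": [0.845, -0.348, 0], "aperture": 0.06},
  {"d": [0.845, -0.348, 0], "aperture": 0.06},
  {"d": [0.845, -0.348, 0], "aperture": 0.06},
])

```text
clock: 20.32
eef_pos: [0.4615, 0.3163, 0.2986]
tool_rot: [0.707, 0.707, -0.0, 0.0]
ft_force: [-0.3, -0.6, -0.3]
grip_width: 0.0599
grasp_force: 0.0
```

```bash
python3 - <<'E'
from h import *
p,d=imaging.camera('wrist');cv2.imwrite('pics/w7.png',p[:,:,::-1])
c=imaging.calibration('wrist')
for P in ([.462,.3163,.098],):
    print(P,cv2.projectPoints(np.array([P]),cv2.Rodrigues(c['R'])[0],c['t'],c['mtx'],np.array([c['k1'],0,0,0.]))[0].ravel())
E
```

```text
[0.462, 0.3163, 0.098] [277.43821038 174.32474651]
```

View pics/w7.png

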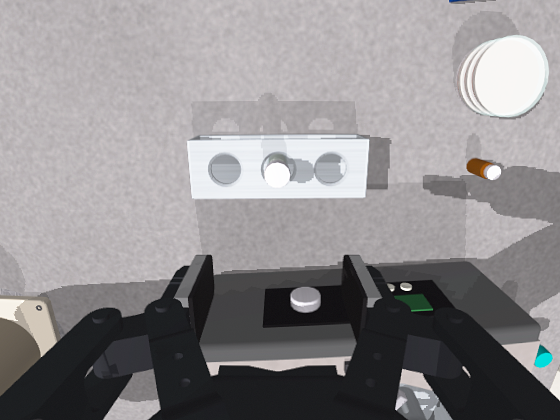

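The parked universal is at (277,174), exactly as predicted, and the vial at (480,168) is untouched. I descend and grip it.

To row units: 0.229 m / 0.5 = 0.458, 0.21 m / 0.5 = 0.42.

Request:
run_rows([
  {"d": [0, 0, 0.12], "aperture": 0.06},
  {"d": [0, 0, 0.24], "aperture": 0.06},
  {"d": [0, 0, 0.34], "aperture": 0.06},
  {"d": [0, 0, 0.42], "aperture": 0.06},
  {"d": [0, 0, 0.458], "aperture": 0.06},
  {"d": [0, 0, 0.458], "aperture": 0.06},
  {"d": [0, 0, 0.458], "aperture": 0.02},
  {"d": [0, 0, 0.458], "aperture": 0.02},
  {"d": [0, 0, 0.458], "aperture": 0.02},
  {"d": [0, 0, 0.458], "aperture": 0.02},
])

```text
clock: 21.62
eef_pos: [0.4627, 0.317, 0.0716]
tool_rot: [0.707, 0.707, 0.002, 0.0]
ft_force: [-1.0, -0.2, 6.9]
grip_width: 0.0264
grasp_force: 58.9
```

To row units: -0.235 m / 0.5 = -0.47, -0.18 m / 0.5 = -0.36.

Request:
run_rows([
  {"d": [0, 0, -0.12], "aperture": 0.02},
  {"d": [0, 0, -0.24], "aperture": 0.02},
  {"d": [0, 0, -0.36], "aperture": 0.02},
  {"d": [0, 0, -0.47], "aperture": 0.02},
  {"d": [0, 0, -0.47], "aperture": 0.02},
])

```text
clock: 22.25
eef_pos: [0.4635, 0.3178, 0.3107]
tool_rot: [0.707, 0.707, 0.006, 0.001]
ft_force: [0.3, -0.0, -1.3]
grip_width: 0.0259
grasp_force: 59.9
```

Request:
run_rows([
  {"d": [-0.11, 0.008, 0], "aperture": 0.02},
  {"d": [-0.22, 0.016, 0], "aperture": 0.02},
  {"d": [-0.33, 0.024, 0], "aperture": 0.02},
  {"d": [-0.44, 0.032, 0], "aperture": 0.02},
  {"d": [-0.55, 0.04, 0], "aperture": 0.02},
  {"d": [-0.66, 0.048, 0], "aperture": 0.02},
  {"d": [-0.76, 0.054, 0], "aperture": 0.02},
  {"d": [-0.819, 0.054, 0], "aperture": 0.02},
  {"d": [-0.819, 0.054, 0.08], "aperture": 0.02},
  {"d": [-0.819, 0.054, 0.14], "aperture": 0.02},
])

```text
clock: 23.5
eef_pos: [0.487, -0.0936, 0.2322]
tool_rot: [0.708, 0.706, -0.001, -0.001]
ft_force: [-0.4, -0.4, -0.2]
grip_width: 0.0263
grasp_force: 59.9
```

Request:
run_rows([
  {"aperture": 0.02},
  {"aperture": 0.02},
])

```text
clock: 23.75
eef_pos: [0.4884, -0.093, 0.2353]
tool_rot: [0.707, 0.707, 0.0, 0.0]
ft_force: [0.7, 0.2, -0.1]
grip_width: 0.0266
grasp_force: 59.9
```

```bash
python3 - <<'E'
from h import *
p,d=imaging.camera('wrist');cv2.imwrite('pics/w8.png',p[:,:,::-1])
E
```

```text
(no output)
```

View pics/w8.png

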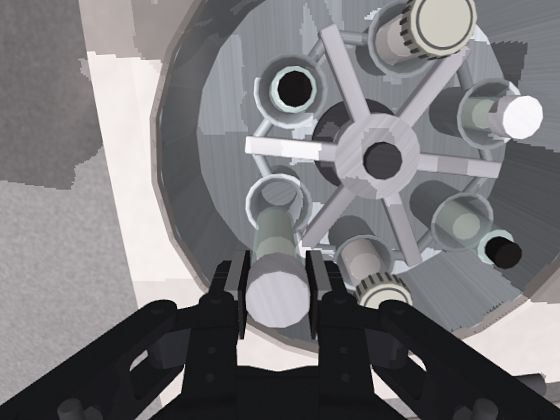

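The universal is over the empty bucket P4 at (279,203), and the bung tube stands in P2. I lower it.

To row units: 0.09 m / 0.5 = 0.18, 0.086 m / 0.5 = 0.172.

Request:
run_rows([
  {"d": [0, 0.002, 0.06], "aperture": 0.02},
  {"d": [0, 0.002, 0.11], "aperture": 0.02},
  {"d": [0, 0.002, 0.15], "aperture": 0.02},
  {"d": [0, 0.002, 0.172], "aperture": 0.02},
  {"d": [0, 0.002, 0.18], "aperture": 0.02},
  {"d": [0, 0.002, 0.18], "aperture": 0.02},
  {"d": [0, 0.002, 0.18], "aperture": 0.02},
])

```text
clock: 24.68
eef_pos: [0.4898, -0.0933, 0.1457]
tool_rot: [0.707, 0.707, 0.001, 0.001]
ft_force: [-0.0, -0.7, -0.9]
grip_width: 0.0265
grasp_force: 59.9
```

Request:
run_rows([
  {"d": [0, 0, 0.002], "aperture": 0.02},
  {"d": [0, 0, 0.0036], "aperture": 0.02},
  {"d": [0, 0, 0.0036], "aperture": 0.02},
])

```text
clock: 25.05
eef_pos: [0.4895, -0.0933, 0.1436]
tool_rot: [0.707, 0.707, 0.0, 0.0]
ft_force: [-0.6, -1.0, 3.3]
grip_width: 0.0264
grasp_force: 60.3
```

To row units: 0.0008 m / 0.5 = 0.0016.

Request:
run_rows([
  {"d": [0, 0, 0.0016], "aperture": 0.02},
  {"d": [0, 0, 0.0016], "aperture": 0.02},
])

```text
clock: 25.3
eef_pos: [0.4896, -0.0933, 0.1435]
tool_rot: [0.707, 0.707, 0.0, 0.001]
ft_force: [-1.2, 0.8, 8.4]
grip_width: 0.0263
grasp_force: 60.9
```

Request:
run_rows([
  {"aperture": 0.06},
  {"aperture": 0.06},
  {"aperture": 0.06},
  {"d": [0, 0, -0.08], "aperture": 0.06},
  {"d": [0, 0, -0.18], "aperture": 0.06},
  {"d": [0, 0, -0.28], "aperture": 0.06},
  {"d": [0.06, -0.1, -0.32], "aperture": 0.06},
  {"d": [0.08, -0.2, -0.32], "aperture": 0.06},
  {"d": [0.08, -0.3, -0.32], "aperture": 0.06},
  {"d": [0.08, -0.36, -0.32], "aperture": 0.06},
])

```text
clock: 26.55
eef_pos: [0.307, -0.0526, 0.3022]
tool_rot: [0.707, 0.707, -0.0, 0.0]
ft_force: [-0.9, 0.1, -0.4]
grip_width: 0.0602
grasp_force: 0.0
```

```bash
python3 - <<'E'
from h import *
np.set_printoptions(precision=4,suppress=True)
p,d=imaging.camera('top');cv2.imwrite('pics/t9.png',cv2.resize(p[130:330,150:490,::-1],None,fx=2.2,fy=2.2))
c=imaging.calibration('top');W=world(c,d);v,u=np.mgrid[:420,:560]
m=((d>0)&(W[...,2]>.155)&(W[...,2]<.215)&(np.hypot(u-380,v-230)<82)).astype(np.uint8)
n,l,s,ce=cv2.connectedComponentsWithStats(m)
for i in range(1,n):
    if s[i,4]<15: continue
    P=W[l==i]; zt=np.percentile(P[:,2],90); print(zt.round(4),np.median(P[P[:,2]>zt-.006],0))
E
```

```text
0.171 [ 0.644  -0.0227  0.1697]
0.1941 [ 0.635  -0.1069  0.1934]
0.1964 [0.5731 0.0263 0.1947]
0.1962 [ 0.5587 -0.1421  0.1947]
0.1946 [ 0.4983 -0.0087  0.1934]
0.171 [ 0.4894 -0.0918  0.1693]
```

View pics/t9.png

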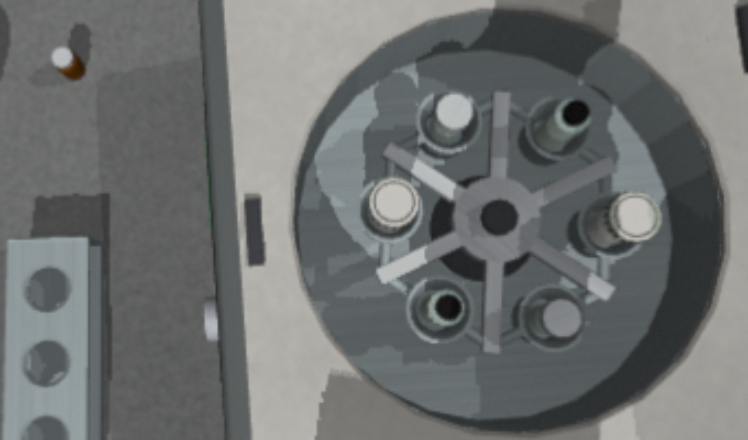

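The top view shows every twin opposite: screws at (393,205)/(633,217), universals at (453,110)/(555,318) and bungs at (575,111)/(446,306). All tops are at seated height, and the rack is empty with the vial standing.

```bash
python3 -c "
from workcell import workorder
print(workorder.job_done())"
```

```text
the job is handed in; nothing more can be done
None
```

The job is handed in after about 27 s of robot time: all six tubes stand fully seated with each twin directly opposite, the rack is empty and the vial is undisturbed.

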